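Shut the instrument case and present its opened combination padlock

ROBOT

A 6-joint arm with a two-finger parallel gripper is mounted at the origin on the work surface. World frame = base frame: x ahead of the robot, y to its left, z up, the work surface at z = 0. Lengths are in m, angles in degrees, forces in N, time in s.
With the tool pointing down it reaches from about 0.3 to 0.75 m from the base axis. Payload 8.5 kg.
Tool frame: the origin (TCP) lies midway between the tips of the shut fingers; the grasp point (between the pads) lies 19 mm behind it; z points along the fingers, y is the line along which they close (so a half turn about z gives the same grasp; the last joint's range is limited). The gripper opens to 85 mm and grips with 20 to 120 N. Pads are 22 mm wide; open, the fingers measure 114 mm over their backs; the gripper's body (76 mm by 85 mm) begins 54 mm behind the grasp point. The pads swing forward as they close: fully open they stand 13 mm farther back than shut.
Start: joints at [61.347, 21.807, 74.336, -0, 83.858, -12.336], TCP at [0.155, 0.528, 0.207] pointing down, gripper open.
Joint ranges: [-178.18, 178.18], [-50.72, 133.34], [12.68, 142.11], [-81.47, 261.47], [9.98, 163.14], [-165.26, 165.26]. Speed limits (degrees/s): [136.94, 136.94, 180, 180, 180, 180].

INTERFACE

Orientations are given as a 3x3 rotation matrix whose columns are the frame's x, y, z axes.
In Python, from rig import env, get_image, close_job gives the robot as it stands.
- The arm moves only by the tool step_arm, never from a script. Its argument "targets" is a list of rows, each a list of 2 entries, a list of its own where there are three numbers: the shift along the tool's x, y, z as a fraction of full scale, then the turn, a rotation vector about the tool's x, y, z as a fraction of full scale. In form: [[[x, y, z], [wx, wy, wz]], ...]. A call has 1 to 10 rows; each row is the pose to reach, as a shift and turn from the pose commanded when the call began, along the tool's axes at that moment; what a row does not reach only later rows make up. Full scale, the value 1, is 0.3 m for a shift and 45 degrees for a turn. A row lasts 1/12 s, in which the tool goes at most 41.7 mm and 7.16 degrees, less where a joint would pass 70% of its speed; a pose out of reach is approached as far as the arm can. A call with a number of a shift or a turn outside -1 to 1 is refused whole. A call with a gripper value outside its range is refused whole. "jaw" is the finger opening in mm, from 0 to 85.4, set as the call begins (left out, the last holds). The fingers move at their own pace and stop on an object; "grip_force" is the grip in N (left out, the last holds). Time passes only in rows, so rows that repeat a pose let the fingers close. It gives the time, the measured TCP pose, the force, the opening and the grip force at its end, in the units of the state.
- env.observe(): the state, without advancing time (a new reading comes with each control period).
- get_image(name): name is "scene" or "top" or "wrist"; returns a dict with "img" (400x640x3 uint8, red, green, blue), "z_map" (400x640 float32, m along the optical axis (not along the pixel's ray), 0 where there is no reading), "intrinsics" (3x3 intrinsics, pixels), "D" ([k1, k2, p1, p2, k3] as OpenCV has them; the pictures are not rectified), "rvec" (rotation vector, rad) and "tvec" (3), from world to camera coordinates, as OpenCV has them. Camera axes: x right, y down, z forward; pixel columns grow to the right and rows downward; lengths in m; the calibration is good to about 2 mm. A picture is of the moment at which its call begins.
- close_job(): hands the job in; it is judged then, once.
The state is a dict: "time_s": time; "q": joint angles; "qvel": joint speeds; "joint_efforts": joint torques, N m; "position": TCP position; "tool_rot": TCP orientation; "ft_force": force on the tool from outside, world axes, zero at the start; "wrist_torque": the same for the moment, N m; "grip_width": finger opening in m; "gripper_force": force on a finger pad.
Only numpy, scipy, OpenCV 4.12 (cv2) and the standard library are available. Lean on these libraries where they do the work, as an engineer would, in place of code of your own. Each camera call takes 0.05 s, during which the arm holds its last target. There are 200 camera calls.

TASK

The grey instrument case is loaded: shut its lid fully, so that the hasp drops over the staple. Then turn the dial of the combination padlock, which lies face up in its cradle, clockwise past its clicks until its pointer clicks in exactly towards the shackle; leaving the dial there, pull the shackle fully out to its stop, and take the lock out of the cradle. Finish while holding it in the gripper, with its opened shackle about 15 cm straight above the staple of the shut case, the lock touching nothing but the gripper; do not shift the tin and the screwdriver between case and cradle.

Things in the scene. Friction and masses are not known exactly. Their poses are not given: they have to be found in the camera images.
- case: Grey sheet-steel case, fixed, 180 (x) by 240 (y) by 90 mm high, filled with tools to at most 65 mm. Origin: centre of its underside. Lid hinged along the top of its +x side; hasp and staple in the middle of its -x side (towards the robot). It may stand left or right of the padlock.
- lid (a joint): Lid angle in rad: 0 shut, 1.5 wide open; starts half open (0.6 to 1.1). A stiff hinge: it stays at any angle, and about 3 N near the front edge moves it. Plate 184 by 244 by 6 mm, 0.35 kg, no handle: push its outer (upper) face with closed fingers round and down until it lies on the rim, outer face 97 mm above the bench.
- lid_hinge (a point): Point on the hinge line of the lid, in the middle of its width, 91 mm above the bench. Its frame turns with the lid: -x runs from the hinge along the lid to its front edge (182 mm away), z is the outward normal of the lid (up when shut); the outer face is at z = 6 mm. The hinge line runs along y.
- lid_press (a point): Point on the lid's outer face where it can be pushed, 150 mm from the hinge line, 60 mm to +y of its middle, clear of the hasp. At lid angle a it is 150 cos(a) - 6 sin(a) mm to the case's -x side of the hinge line and 150 sin(a) + 6 cos(a) mm above it. Same axes as lid_hinge.
- staple (a point): Top of the steel staple, an upright loop 22 mm wide in front of the case (107 mm to -x of its centre), 118 mm above the bench; with the lid shut it sticks up 21 mm through the slotted hasp tongue of the lid.
- cradle: Dark steel cradle, fixed to the bench: block 73 (x) by 88 (y) by 20 mm high; on it stand walls 10 mm high round the padlock (only 6 mm high on the -x side, below the shackle), which leave 1.5 mm of play. Origin: centre of its underside.
- lock: Brass combination padlock, loose, about 0.35 kg, face up in the cradle. Body 62 (x) by 76 (y) by 26 mm thick; origin: centre of its underside, z up out of the dial face, -x towards the shackle (roughly towards the robot). Dial in the middle of the face, 12 marks round it every 30 degrees.
- dial (a joint): Dial angle in rad, counter-clockwise from above; 0: the pointer points exactly to the shackle (the lock's -x), the open position. Clicks into a notch every 0.524 rad (30 degrees) with about 0.06 N m. Starts at 0.4 to 1.7, in a notch or resting between two, so turn it clockwise. The shackle is free within about 0.13 rad of 0, else blocked. Stops at -0.55 and 2.1.
- dial_grip (a point): On the dial's axis at the top of its steel grip bar, 54.5 mm above the lock's underside (74.5 mm above the bench in the cradle). Bar 10 mm wide, 40 long, 20 high, on a black disc 46 mm across, disc top 20 mm below this point. Turns with the dial: -x is the pointer, the bar's pointed end; the bar lies along x, pinch it across y.
- shackle (a joint): How far the shackle is pulled out of the lock, in m: 0 shut, 0.022 fully open (stop, it does not come off). Sliding friction about 2 N. Moves along the lock's -x.
- shackle_mid (a point): Midway between the shackle's legs, 65 mm to -x of the lock's centre when shut (34 outside the body), 33 mm above the bench in the cradle; moves with the shackle, axes as the lock. A U of 10 mm round steel: legs along x, 56 mm over their outsides, straight to 38 mm outside the body, bow ends at 66 mm. Free bench below. Pinch over both legs along y.
- grease_tin: Bare steel tin, 64 mm across, 85 mm high, standing between case and cradle; a bystander, to be left alone.
- screwdriver: Screwdriver lying between case and cradle, towards the robot; a bystander, to be left alone.
Things that resemble listed ones, but are neither listed nor needed, are in the scene too. Leave any orange or pink look-alike of the cradle alone. Leave any green or red look-alike of the lock alone.

How it is judged (in metres and radians):
On the way, in this order (a step that is already met when the one before it is completed fails the run):
1. the lid is shut, the dial not yet in its open notch (value of joint lid below 0.06 rad and value of joint dial above 0.25 rad), for 0.2 s.
2. the pointer is clicked in towards the shackle, the shackle still shut (value of joint lid below 0.06 rad and value of joint dial between -0.13 and 0.13 rad and value of joint shackle below 0.006 m), for 0.2 s.
3. the shackle is pulled out to its stop (value of joint lid below 0.06 rad and value of joint shackle above 0.019 m), for 0.2 s.
At the end, for the whole second after the job is handed in: Lid shut (within 0.06 rad); lock held still in the fingers, off case and cradle; shackle out at least 17 of 22 mm, dial within 0.2 rad of its open notch; middle of the shackle within 60 mm horizontally of the staple and 60 to 260 mm above its top (value of joint lid below 0.06 rad and value of joint shackle above 0.017 m and value of joint dial between -0.2 and 0.2 rad and horizontal distance between shackle_mid and staple below 0.06 m and z of shackle_mid in the frame of case between 0.178 and 0.378 m and contact force between lock and the fingers above 2 N and linear speed of lock below 0.05 m/s and contact force between lock and case below 0.1 N and contact force between lock and cradle below 0.1 N); the arm keeps its last pose, push and grip.
It fails at once if the tin or the screwdriver was displaced by more than 30 mm (distance of any of grease_tin, screwdriver from where it was at the start of the episode above 0.03 m).
It also fails if it takes over 67 s, if anything falls off the work surface, if the arm or the gripper's body presses on something with over 40 N, if the wrist force passes 120 N, or if a joint passes its speed limit or range.

## Working session

There is one attempt and no reset: what is moved stays moved. The work goes in short steps, Python scripts to look and compute and a tool call to move; the robot and the scene stay as the last step left them, time stands still between calls to the robot, and variables do not carry over. Pictures are saved under pics/ and viewed, at most 10 in all, crops included, and the job is handed in when it is done.

Besides the shell and the picture viewer there is one more tool, called after "Call:" by a JSON object that holds its "name" and its "arguments", one argument or row to a line. step_arm: Moves the arm, as the interface text tells. Its arguments: {"type":"object","properties":{"targets":{"type":"array","items":{"type":"array"}},"jaw":{"type":"number"},"grip_force":{"type":"number"}},"required":["targets"]}

```bash
mkdir -p pics; ls
cat > h.py <<'E'
import numpy as np, cv2
from rig import env, get_image, close_job
def snap(name):
    d=get_image(name); np.savez('last_%s.npz'%name,**d); return d
def load(name): return dict(np.load('last_%s.npz'%name))
def cloud(d):
    z=d['z_map']; H,W=z.shape
    u,v=np.meshgrid(np.arange(W),np.arange(H))
    p=cv2.undistortPoints(np.stack([u,v],-1).reshape(-1,1,2).astype(np.float64),d['intrinsics'],d['D']).reshape(H,W,2)
    c=np.dstack([p[...,0]*z,p[...,1]*z,z])
    R=cv2.Rodrigues(d['rvec'])[0]
    w=(c-d['tvec'].reshape(3))@R
    w[z<=0]=np.nan
    return w
def save(d,n,crop=None,s=1):
    im=d['img'][...,::-1]
    if crop: x0,y0,x1,y1=crop; im=im[y0:y1,x0:x1]
    if s!=1: im=cv2.resize(im,None,fx=s,fy=s,interpolation=cv2.INTER_CUBIC)
    cv2.imwrite('pics/'+n,im)
E
python3 - <<'E'
from h import *
a=snap('scene');b=snap('top')
save(a,'scene0.png');save(b,'top0.png')
print(env.observe())
for d in (a,b): print((-cv2.Rodrigues(d['rvec'])[0].T@d['tvec'].reshape(3)).round(3))
E
```

```text
pics
{'time_s': 0.1, 'q': array([ 6.13466903e+01,  2.18370923e+01,  7.43796666e+01, -3.48587073e-04,
        8.38597996e+01, -1.23370299e+01]), 'qvel': array([-0.03519056, -0.06520459, -0.05317738, -0.07889969, -0.00581708,
       -0.0178895 ]), 'joint_efforts': array([ 2.36683882e-03, -4.49219728e+01, -2.31656635e+01, -2.67667674e-04,
        3.63737359e-03, -2.93950984e-05]), 'position': array([0.15438295, 0.52757158, 0.20687828]), 'tool_rot': array([[-9.59725601e-01,  2.80938370e-01, -6.35409396e-04],
       [ 2.80938949e-01,  9.59724922e-01, -1.17546282e-03],
       [ 2.79585625e-04, -1.30663301e-03, -9.99999107e-01]]), 'ft_force': array([ 1.36252976, -0.06072989, -0.11442103]), 'wrist_torque': array([-0.01641884,  0.04634154, -0.00174726]), 'gripper_force': 0.0, 'grip_width': 0.08536142805055191}
[0.884 0.37  0.824]
[0.235 0.032 1.325]
```

View pics/scene0.png

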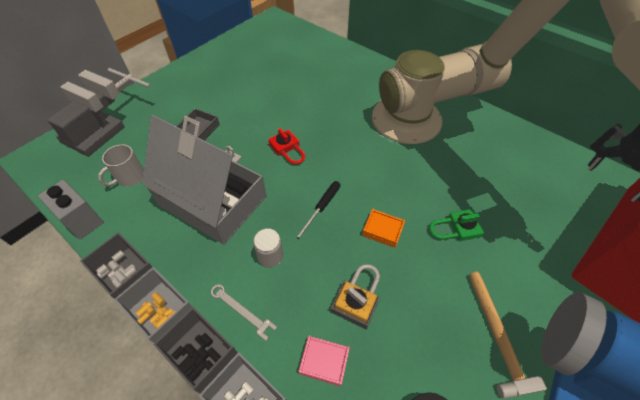

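View pics/top0.png

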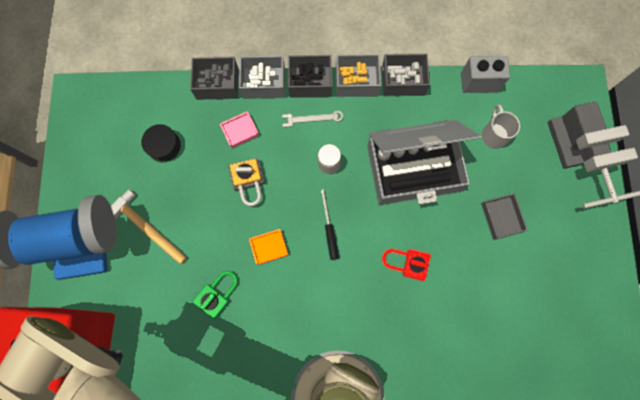

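Scene view: the brass padlock is at (357,300), grey case at (205,180), tin at (268,247), screwdriver at (320,208). In the top view these are at (247,175), (420,165), (330,158) and (330,225).

Lock candidates in the top view are brass (247,175), green (213,295) and red (410,264). Only the brass one is in a dark cradle. The orange (268,247) and pink (240,129) plates are the decoy cradles. I'll confirm with a crop and measure.

Run:
```python
from h import *
b=load('top');a=load('scene')
im=b['img'][...,::-1]
c1=cv2.resize(im[140:220,205:285],None,fx=5,fy=5,interpolation=cv2.INTER_CUBIC)
c2=cv2.resize(a['img'][...,::-1][250:340,312:402],(400,400),interpolation=cv2.INTER_CUBIC)
cv2.imwrite('pics/lock0.png',np.hstack([c1,c2]))
for n,d in (('top',b),('scene',a)):
    w=cloud(d); hsv=cv2.cvtColor(d['img'],cv2.COLOR_RGB2HSV)
    box=(slice(140,220),slice(205,285)) if n=='top' else (slice(250,340),slice(312,402))
    p=w[box].reshape(-1,3); h=hsv[box].reshape(-1,3)
    gold=(h[:,0]>12)&(h[:,0]<30)&(h[:,1]>120)&(p[:,2]>.035)
    g=p[gold].astype(np.float32)
    print(n,'gold z',np.percentile(g[:,2],[5,50,95]),'rect',cv2.minAreaRect(g[:,:2]))
    all_=p[(p[:,2]>.012)]
    print('all>12mm rect',cv2.minAreaRect(all_[:,:2].astype(np.float32)))
    bar=p[p[:,2]>.066].astype(np.float32); print('bar',len(bar),cv2.minAreaRect(bar[:,:2]),np.percentile(bar[:,2],[50,95]))
    sh=p[(p[:,2]>.02)&(p[:,0]<g[:,0].min()-.012)]; print('shackle',sh.min(0),sh.max(0),len(sh))
    box=(slice(110,215),slice(360,490)) if n=='top' else (slice(110,245),slice(140,270))
    p=w[box].reshape(-1,3)
    for lo,hi in((.08,.1),(.1,.125),(.14,.3)):
        q=p[(p[:,2]>lo)&(p[:,2]<hi)]; print('case',lo,len(q),q.min(0),q.max(0),cv2.minAreaRect(q[:,:2].astype(np.float32)))
```

```text
Traceback (most recent call last):
cv2.error: OpenCV(4.12.0) /io/opencv/modules/imgproc/src/convhull.cpp:143: error: (-215:Assertion failed) total >= 0 && (depth == CV_32F || depth == CV_32S) in function 'convexHull'
```

View pics/lock0.png

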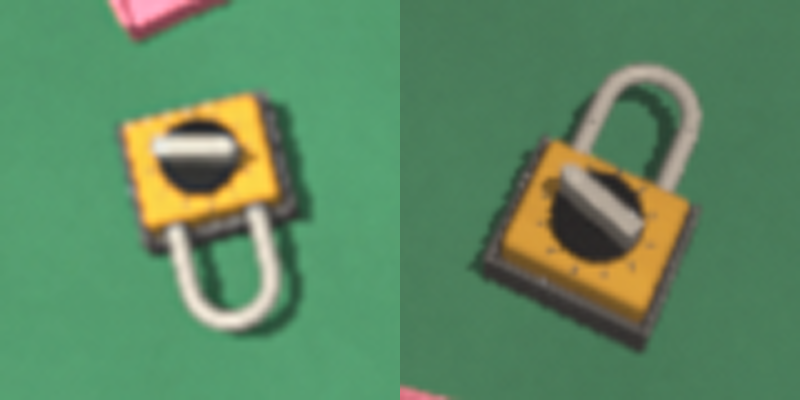

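The crop shows the brass padlock sitting in its dark cradle, dial bar lying roughly along world y, so this is the one meant. The box or filter for measuring failed, so I'll debug that.

Run:
```python
from h import *
b=load('top');a=load('scene')
for n,d,pts in (('top',b,[(247,168),(250,169),(242,190),(300,200),(330,158),(420,200),(427,196),(440,135)]),('scene',a,[(357,300),(350,310),(340,200),(268,240),(190,170)])):
    w=cloud(d); print(d['z_map'].dtype,(d['z_map']<=0).mean(),d['D'],d['intrinsics'])
    hsv=cv2.cvtColor(d['img'],cv2.COLOR_RGB2HSV)
    for u,v in pts: print(n,u,v,w[v,u].round(3),d['z_map'][v,u],hsv[v,u])
```

```text
float32 0.00390625 [-0.04345807  0.          0.          0.          0.        ] [[478.66543115   0.         325.06600986]
 [  0.         478.66543115 203.03422293]
 [  0.           0.           1.        ]]
top 247 168 [0.61  0.236 0.072] 1.3026929 [ 21  27 230]
top 250 169 [0.607 0.228 0.071] 1.3038447 [ 20  25 225]
top 242 190 [0.557 0.255 0.036] 1.326716 [ 25  25 172]
top 300 200 [ 0.534  0.096 -0.002] 1.3595911 [ 71 118 156]
top 330 158 [0.629 0.01  0.085] 1.2957749 [ 26   8 252]
top 420 200 [ 0.51  -0.229  0.077] 1.2790421 [ 22  25 224]
top 427 196 [ 0.512 -0.24   0.114] 1.2437387 [ 19  26 183]
top 440 135 [ 0.65  -0.265  0.193] 1.1960976 [ 25  13 121]
float32 0.00401171875 [-0.01477458  0.          0.          0.          0.        ] [[369.05061238   0.         317.30061951]
 [  0.         369.05061238 198.35304588]
 [  0.           0.           1.        ]]
scene 357 300 [0.615 0.251 0.062] 0.78370863 [15 31 81]
scene 350 310 [0.637 0.25  0.046] 0.7874187 [ 18 165 188]
scene 340 200 [ 0.394  0.036 -0.003] 1.0161153 [ 70 103 124]
scene 268 240 [0.64  0.015 0.085] 0.84285086 [ 22  35 219]
scene 190 170 [ 0.656 -0.206  0.177] 0.84458053 [ 17  17 108]
```

Run:
```python
from h import *
b=load('top');a=load('scene')
mr=lambda p: tuple(np.round(np.hstack([np.array(x).ravel() for x in cv2.minAreaRect(np.ascontiguousarray(p[:,:2],dtype=np.float32))]),4))
for n,d in (('top',b),('scene',a)):
    w=cloud(d); hsv=cv2.cvtColor(d['img'],cv2.COLOR_RGB2HSV)
    box=(slice(140,220),slice(205,285)) if n=='top' else (slice(250,340),slice(312,402))
    p=w[box].reshape(-1,3); h=hsv[box].reshape(-1,3)
    gold=(h[:,0]>12)&(h[:,0]<30)&(h[:,1]>110)&(p[:,2]>.035)
    g=p[gold]; print(n,len(g),'gold z',np.percentile(g[:,2],[5,50,95]),mr(g))
    print('all>12mm rect',mr(p[(p[:,2]>.012)]))
    bar=p[p[:,2]>.064]; print('bar',len(bar),mr(bar),np.percentile(bar[:,2],[50,95]))
    sh=p[(p[:,2]>.02)&(p[:,0]<g[:,0].min()-.012)]; print('shackle',sh.min(0),sh.max(0),len(sh),mr(sh))
    box=(slice(110,215),slice(360,490)) if n=='top' else (slice(110,245),slice(140,270))
    p=w[box].reshape(-1,3)
    for lo,hi in((.08,.1),(.1,.125),(.14,.3)):
        q=p[(p[:,2]>lo)&(p[:,2]<hi)]; print('case',lo,len(q),q.min(0).round(3),q.max(0).round(3),mr(q))
    q=p[(p[:,2]>.12)]; m=np.median(q,0); q=q[np.linalg.norm(q-m,axis=1)<.1]; c=q.mean(0); nrm=np.linalg.svd(q-c)[2][2]; print('lid plane',c.round(4),nrm.round(3))
```

```text
top 417 gold z [0.03894731 0.04417321 0.05221675] (np.float64(0.6067), np.float64(0.2465), np.float64(0.0643), np.float64(0.0766), np.float64(13.0921))
all>12mm rect (np.float64(0.6152), np.float64(0.2484), np.float64(0.2084), np.float64(0.0881), np.float64(13.618))
bar 70 (np.float64(0.6062), np.float64(0.2454), np.float64(0.0458), np.float64(0.0115), np.float64(83.6145)) [0.07206694 0.07607402]
shackle [0.51282373 0.20249847 0.02765187] [0.55663325 0.26185871 0.04206157] 137 (np.float64(0.5347), np.float64(0.2321), np.float64(0.0437), np.float64(0.0593), np.float64(0.3958))
case 0.08 628 [ 0.5   -0.363  0.08 ] [ 0.733 -0.1    0.1  ] (np.float64(0.6107), np.float64(-0.2334), np.float64(0.2185), np.float64(0.2415), np.float64(8.5813))
case 0.1 299 [ 0.51  -0.342  0.1  ] [ 0.727 -0.101  0.125] (np.float64(0.6108), np.float64(-0.234), np.float64(0.2011), np.float64(0.2431), np.float64(8.4552))
case 0.14 1646 [ 0.588 -0.353  0.14 ] [ 0.698 -0.104  0.271] (np.float64(0.6372), np.float64(-0.2294), np.float64(0.0949), np.float64(0.2443), np.float64(8.4781))
lid plane [ 0.6426 -0.2247  0.19
[... 450 characters left out ...]
0.20242358 0.03094508] [0.56036792 0.26228801 0.04111715] 194 (np.float64(0.5372), np.float64(0.2322), np.float64(0.046), np.float64(0.0597), np.float64(0.5261))
case 0.08 929 [ 0.502 -0.341  0.08 ] [0.734 0.024 0.1  ] (np.float64(0.6028), np.float64(-0.1707), np.float64(0.2176), np.float64(0.3733), np.float64(8.3835))
case 0.1 966 [ 0.514 -0.346  0.1  ] [ 0.73  -0.099  0.125] (np.float64(0.6146), np.float64(-0.2351), np.float64(0.2008), np.float64(0.2482), np.float64(8.4673))
case 0.14 4579 [ 0.589 -0.357  0.14 ] [ 0.702 -0.103  0.274] (np.float64(0.6388), np.float64(-0.2318), np.float64(0.0957), np.float64(0.2482), np.float64(8.3661))
lid plane [ 0.6504 -0.2164  0.1871] [0.814 0.121 0.568]
```

Case: yaw ≈8.4°, hinge at x'≈0.670, y'≈-0.322 in case axes, lid open about 55°. Lock: centre ≈(0.608,0.246), yaw ≈13°, dial ≈72°. Next I'll write a helper that converts a target pose into move fractions.

```bash
cat >> h.py <<'E'
from scipy.spatial.transform import Rotation as Ro
def Rdown(az):
    a=np.radians(az); y=np.array([np.cos(a),np.sin(a),0]); z=np.array([0,0,-1.]); return np.column_stack([np.cross(y,z),y,z])
def plan(*poses):
    "rows (x,y,z,az) -> fractions from the present pose"
    o=env.observe(); R=o['tool_rot']; p=o['position']
    print('t',round(o['time_s'],2),'at',p.round(4),'az',round(float(np.degrees(np.arctan2(R[1,1],R[0,1]))),1),'q6',o['q'][5].round(1),'F',o['ft_force'].round(1))
    for x in poses:
        d=R.T@(np.array(x[:3])-p)/.3; w=Ro.from_matrix(R.T@Rdown(x[3])).as_rotvec(degrees=True)/45
        print(x,'->',d.round(3).tolist(),w.round(3).tolist())
yaw=np.radians(8.4); cx=np.array([np.cos(yaw),np.sin(yaw)]); cy=np.array([-np.sin(yaw),np.cos(yaw)])
def case(xp,yp): return (xp*cx+yp*cy)
E
python3 - <<'E'
from h import *
plan((.35,.30,.32,33))
p=case(.620,-.262); print(p)
E
```

```text
t 0.1 at [0.1544 0.5276 0.2069] az 73.7 q6 -12.3 F [ 1.4 -0.1 -0.1]
(0.35, 0.3, 0.32, 33) -> [-0.839, -0.545, -0.377] [-0.002, 0.0, 0.904]
[ 0.6516226  -0.16861787]
```

Call:
{"name": "step_arm", "arguments": {
  "targets": [
    [[-0.84,-0.55,-0.38],[0,0,0.9]],
    [[-0.84,-0.55,-0.38],[0,0,0.9]],
    [[-0.84,-0.55,-0.38],[0,0,0.9]],
    [[-0.84,-0.55,-0.38],[0,0,0.9]],
    [[-0.84,-0.55,-0.38],[0,0,0.9]],
    [[-0.84,-0.55,-0.38],[0,0,0.9]],
    [[-0.84,-0.55,-0.38],[0,0,0.9]],
    [[-0.84,-0.55,-0.38],[0,0,0.9]],
    [[-0.84,-0.55,-0.38],[0,0,0.9]]
  ],
  "jaw": 0,
  "grip_force": 40
}}

```text
time_s: 0.85
position: [0.3532, 0.2958, 0.323]
tool_rot: [[-0.543, 0.84, 0.003], [0.84, 0.543, 0.0], [-0.002, 0.003, -1.0]]
ft_force: [-0.4, 1.0, -0.5]
grip_width: 0.0001
gripper_force: 0.0
```

Run:
```python
from h import *
plan((.45,-.0,.33,-5),(.55,-.1,.33,-5))
```

```text
t 0.85 at [0.3532 0.2958 0.323 ] az 32.9 q6 -7.7 F [-0.4  1.  -0.5]
(0.45, -0.0, 0.33, -5) -> [-1.003, -0.264, -0.023] [0.004, 0.001, 0.842]
(0.55, -0.1, 0.33, -5) -> [-1.464, -0.165, -0.022] [0.004, 0.001, 0.842]
```

Call:
{"name": "step_arm", "arguments": {
  "targets": [
    [[-1,-0.26,-0.02],[0,0,0.84]],
    [[-1,-0.26,-0.02],[0,0,0.84]],
    [[-1,-0.26,-0.02],[0,0,0.84]],
    [[-1,-0.26,-0.02],[0,0,0.84]],
    [[-1,-0.26,-0.02],[0,0,0.84]],
    [[-1,-0.26,-0.02],[0,0,0.84]],
    [[-1,-0.26,-0.02],[0,0,0.84]],
    [[-1,-0.26,-0.02],[0,0,0.84]],
    [[-1,-0.26,-0.02],[0,0,0.84]]
  ]
}}

```text
time_s: 1.6
position: [0.4498, 0.0019, 0.3264]
tool_rot: [[0.085, 0.996, -0.002], [0.996, -0.085, -0.0], [-0.0, -0.002, -1.0]]
ft_force: [-0.2, 0.8, -0.5]
grip_width: 0.0002
gripper_force: 0.0
```

Run:
```python
from h import *
p=case(.615,-.262)
plan((*p,.33,-5),(*p,.27,-5))
```

```text
t 1.6 at [0.4498 0.0019 0.3264] az -4.9 q6 -10.0 F [-0.2  0.8 -0.5]
(np.float64(0.6466762382555896), np.float64(-0.1693482886704198), 0.33, -5) -> [-0.513, 0.702, -0.013] [-0.002, 0.0, 0.003]
(np.float64(0.6466762382555896), np.float64(-0.1693482886704198), 0.27, -5) -> [-0.513, 0.703, 0.187] [-0.002, 0.0, 0.003]
```

Run:
```python
from h import *
print(env.observe()['q'].round(1))
```

```text
[-14.9   7.8  74.4  -0.   97.9 -10. ]
```

Call:
{"name": "step_arm", "arguments": {
  "targets": [
    [[-0.51,0.7,-0.01],[0,0,0]],
    [[-0.51,0.7,-0.01],[0,0,0]],
    [[-0.51,0.7,-0.01],[0,0,0]],
    [[-0.51,0.7,-0.01],[0,0,0]],
    [[-0.51,0.7,-0.01],[0,0,0]],
    [[-0.51,0.7,-0.01],[0,0,0]],
    [[-0.51,0.7,-0.01],[0,0,0]],
    [[-0.51,0.7,0.15],[0,0,0]],
    [[-0.51,0.7,0.15],[0,0,0]]
  ]
}}

```text
time_s: 2.35
position: [0.6443, -0.1628, 0.2742]
tool_rot: [[0.08, 0.997, -0.013], [0.997, -0.08, 0.006], [0.005, -0.013, -1.0]]
ft_force: [-0.5, -0.9, -3.6]
grip_width: 0.0002
gripper_force: 0.0
```

Run:
```python
from h import *
print(env.observe()['q'].round(1))
H=.670
P=[]
for a in (55,48,40,32,24,16,8,0):
    r=np.radians(a); x=H-(.150*np.cos(r)-.006*np.sin(r))+.014*np.sin(r); z=.091+.150*np.sin(r)+.006*np.cos(r)
    P.append((*case(x,-.262).round(4),round(z-.002,4),-5))
plan(*P)
```

```text
[-24.4  33.1  44.4   0.  103.3 -19.8]
t 2.35 at [ 0.6443 -0.1628  0.2742] az -4.6 q6 -19.8 F [-0.5 -0.9 -3.6]
(np.float64(0.6322), np.float64(-0.1715), np.float64(0.2153), -5) -> [-0.033, -0.035, 0.197] [-0.017, -0.006, 0.009]
(np.float64(0.6165), np.float64(-0.1738), np.float64(0.2045), -5) -> [-0.045, -0.086, 0.233] [-0.017, -0.006, 0.009]
(np.float64(0.6001), np.float64(-0.1762), np.float64(0.19), -5) -> [-0.058, -0.14, 0.282] [-0.017, -0.006, 0.009]
(np.float64(0.5857), np.float64(-0.1783), np.float64(0.1736), -5) -> [-0.069, -0.186, 0.338] [-0.017, -0.006, 0.009]
(np.float64(0.5736), np.float64(-0.1801), np.float64(0.1555), -5) -> [-0.078, -0.225, 0.398] [-0.017, -0.006, 0.009]
(np.float64(0.5639), np.float64(-0.1816), np.float64(0.1361), -5) -> [-0.086, -0.256, 0.463] [-0.017, -0.006, 0.009]
(np.float64(0.5569), np.float64(-0.1826), np.float64(0.1158), -5) -> [-0.092, -0.278, 0.531] [-0.017, -0.006, 0.009]
(np.float64(0.5527), np.float64(-0.1832), np.float64(0.095), -5) -> [-0.095, -0.291, 0.601] [-0.017, -0.006, 0.009]
```

Call:
{"name": "step_arm", "arguments": {
  "targets": [
    [[0,0,0.02],[0,0,0]],
    [[0,0,0.02],[0,0,0]]
  ]
}}

```text
time_s: 2.52
position: [0.646, -0.1635, 0.2768]
tool_rot: [[0.08, 0.997, -0.0], [0.997, -0.08, 0.0], [0.0, -0.0, -1.0]]
ft_force: [-0.7, 0.2, 0.6]
grip_width: 0.0
gripper_force: 0.0
```

```bash
cat > lid.py <<'E'
from h import *
H=.670
P=[]
for a in (55,48,40,32,24,16,8,0):
    r=np.radians(a); x=H-(.150*np.cos(r)-.006*np.sin(r))+.014*np.sin(r); z=.091+.150*np.sin(r)+.006*np.cos(r)
    P.append((*case(x,-.262).round(4).tolist(),round(z-.002,4),-5))
plan(*P)
E
python3 lid.py
```

```text
t 2.52 at [ 0.646  -0.1635  0.2768] az -4.6 q6 -19.8 F [-0.7  0.2  0.6]
(0.6322, -0.1715, np.float64(0.2153), -5) -> [-0.03, -0.044, 0.205] [-0.0, -0.0, 0.01]
(0.6165, -0.1738, np.float64(0.2045), -5) -> [-0.042, -0.095, 0.241] [-0.0, -0.0, 0.01]
(0.6001, -0.1762, np.float64(0.19), -5) -> [-0.054, -0.149, 0.289] [-0.0, -0.0, 0.01]
(0.5857, -0.1783, np.float64(0.1736), -5) -> [-0.065, -0.196, 0.344] [-0.0, -0.0, 0.01]
(0.5736, -0.1801, np.float64(0.1555), -5) -> [-0.074, -0.236, 0.404] [-0.0, -0.0, 0.01]
(0.5639, -0.1816, np.float64(0.1361), -5) -> [-0.082, -0.268, 0.469] [-0.0, -0.0, 0.01]
(0.5569, -0.1826, np.float64(0.1158), -5) -> [-0.087, -0.291, 0.537] [-0.0, -0.0, 0.01]
(0.5527, -0.1832, np.float64(0.095), -5) -> [-0.09, -0.305, 0.606] [-0.0, -0.0, 0.01]
```

Call:
{"name": "step_arm", "arguments": {
  "targets": [
    [[-0.03,-0.04,0.1],[0,0,0]],
    [[-0.03,-0.04,0.2],[0,0,0]],
    [[-0.042,-0.095,0.24],[0,0,0]],
    [[-0.054,-0.15,0.29],[0,0,0]],
    [[-0.065,-0.195,0.345],[0,0,0]],
    [[-0.074,-0.235,0.405],[0,0,0]],
    [[-0.08,-0.27,0.47],[0,0,0]],
    [[-0.085,-0.29,0.535],[0,0,0]],
    [[-0.09,-0.305,0.58],[0,0,0]],
    [[-0.09,-0.305,0.605],[0,0,0]]
  ]
}}

```text
time_s: 3.35
position: [0.5529, -0.1842, 0.096]
tool_rot: [[0.08, 0.997, 0.002], [0.997, -0.08, -0.001], [-0.001, 0.002, -1.0]]
ft_force: [0.1, -0.5, 0.4]
grip_width: -0.0002
gripper_force: 0.3
```

Call:
{"name": "step_arm", "arguments": {
  "targets": [
    [[0,0,0.01],[0,0,0]],
    [[0,0,0.02],[0,0,0]],
    [[0,0,0.02],[0,0,0]]
  ]
}}

```text
time_s: 3.6
position: [0.5535, -0.1842, 0.0898]
tool_rot: [[0.08, 0.997, 0.002], [0.997, -0.08, -0.001], [-0.001, 0.002, -1.0]]
ft_force: [0.5, 1.1, 0.6]
grip_width: 0.0003
gripper_force: 0.0
```

Run:
```python
from h import *
d=snap('scene'); save(d,'lid1.png',(120,60,440,300),2)
w=cloud(d)
plan()
p=w[110:245,140:300].reshape(-1,3)
c=p@np.r_[cx,0]; 
for yy in(-.25,-.30,-.36,-.40):
  l=(p@np.r_[cy,0]); m=(abs(l-yy)<.012)&(c>.5)&(c<.65)&(p[:,2]>.08)&(p[:,2]<.14); print(yy,m.sum(),np.polyfit(c[m],p[m,2],1))
```

```text
t 3.65 at [ 0.5534 -0.1842  0.0899] az -4.6 q6 -25.4 F [0.5 0.3 0.1]
-0.25 535 [-0.15423255  0.19713139]
-0.3 390 [-0.10599004  0.16778039]
-0.36 392 [-0.10022158  0.16411097]
-0.4 413 [-0.10213485  0.16524081]
```

View pics/lid1.png

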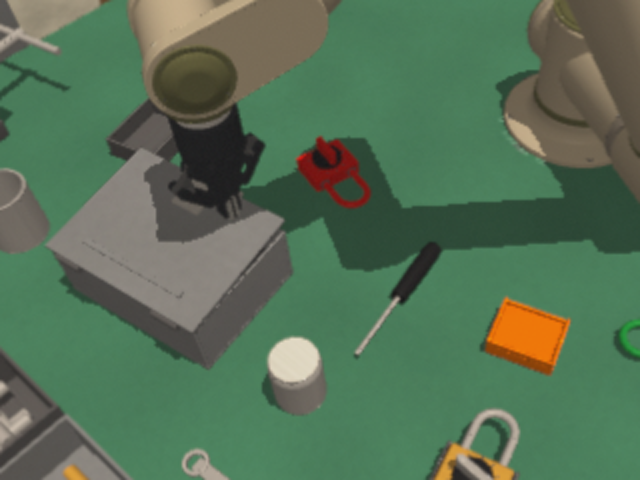

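Run:
```python
from h import *
d=load('scene'); w=cloud(d)
def pr(P):
    q,_=cv2.projectPoints(np.float64([P]),d['rvec'],d['tvec'],d['intrinsics'],d['D']); return q.ravel().round(1)
print('tip px',pr([.5534,-.1842,.09]))
for P in ((.670,-.20,.097),(.670,-.444,.097),(.488,-.2,.097),(.488,-.444,.097),(.488,-.2,.115)):
    print(P,pr([*case(P[0],P[1]),P[2]]))
for u,v in((236,166),(234,164),(200,190),(180,165),(165,175),(190,145),(210,165),(250,180),(258,170),(222,200)): print(u,v,w[v,u].round(3),(w[v,u,:2]@cx).round(3),(w[v,u,:2]@cy).round(3))
t=snap('top'); wt=cloud(t)
p=wt[110:215,360:490].reshape(-1,3);c=p[:,:2]@cx;l=p[:,:2]@cy
for yy in(-.25,-.30,-.36,-.40):
  m=(abs(l-yy)<.012)&(c>.5)&(c<.65)&(p[:,2]>.08)&(p[:,2]<.14); print(yy,m.sum(),np.polyfit(c[m],p[m,2],1) if m.sum()>5 else '')
```

```text
tip px [236.5 172.8]
(0.67, -0.2, 0.097) [216.3 224.3]
(0.67, -0.444, 0.097) [142.5 180.9]
(0.488, -0.2, 0.097) [263.4 172.7]
(0.488, -0.444, 0.097) [192.4 137. ]
(0.488, -0.2, 0.115) [262.5 168.1]
236 166 [ 0.557 -0.171  0.13 ] 0.526 -0.251
234 164 [ 0.56  -0.174  0.138] 0.528 -0.254
200 190 [ 0.653 -0.205  0.1  ] 0.616 -0.298
180 165 [ 0.636 -0.303  0.106] 0.585 -0.393
165 175 [ 0.68  -0.31   0.101] 0.628 -0.406
190 145 [ 0.578 -0.333  0.113] 0.523 -0.414
210 165 [ 0.587 -0.243  0.107] 0.545 -0.326
250 180 [ 0.556 -0.128  0.108] 0.531 -0.207
258 170 [ 0.524 -0.13   0.116] 0.5 -0.205
222 200 [ 0.639 -0.139  0.101] 0.612 -0.231
-0.25 46 [-0.10979406  0.16904117]
-0.3 4 
-0.36 13 [-0.10101999  0.16433954]
-0.4 203 [-0.1004753   0.16239358]
```

Run:
```python
from h import *
d=load('scene'); w=cloud(d)
for u in (232,236,240):
    print(u,[(v,w[v,u].round(3).tolist()) for v in range(160,178,2)])
save(d,'lid2.png',(200,120,280,200),6)
print(env.observe()['joint_efforts'].round(2))
```

```text
232 [(160, [0.565, -0.168, 0.161]), (162, [0.561, -0.179, 0.142]), (164, [0.563, -0.178, 0.137]), (166, [0.564, -0.178, 0.131]), (168, [0.566, -0.177, 0.126]), (170, [0.564, -0.184, 0.11]), (172, [0.569, -0.178, 0.112]), (174, [0.573, -0.175, 0.11]), (176, [0.577, -0.17, 0.11])]
236 [(160, [0.552, -0.173, 0.146]), (162, [0.554, -0.172, 0.142]), (164, [0.556, -0.172, 0.136]), (166, [0.557, -0.171, 0.13]), (168, [0.558, -0.173, 0.121]), (170, [0.558, -0.175, 0.113]), (172, [0.562, -0.17, 0.112]), (174, [0.565, -0.168, 0.109]), (176, [0.57, -0.163, 0.109])]
240 [(160, [0.531, -0.189, 0.117]), (162, [0.542, -0.174, 0.129]), (164, [0.541, -0.176, 0.12]), (166, [0.541, -0.179, 0.11]), (168, [0.548, -0.17, 0.115]), (170, [nan, nan, nan]), (172, [0.556, -0.162, 0.113]), (174, [0.56, -0.158, 0.111]), (176, [0.564, -0.154, 0.111])]
[-0.000e+00 -5.002e+01 -2.000e+01 -0.000e+00 -1.000e-02  0.000e+00]
```

View pics/lid2.png

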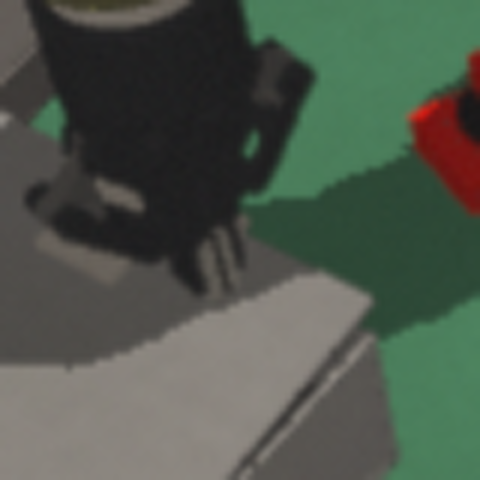

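The fingertips are at z≈0.112 in the image while the TCP reads 0.090, and there is no contact force. The lid is still about 0.1 rad open, so the tips effectively sit about 20 mm behind the reported TCP. I'll press on down gently and watch the force.

Call:
{"name": "step_arm", "arguments": {
  "targets": [
    [[0,0,0.02],[0,0,0]],
    [[0,0,0.04],[0,0,0]],
    [[0,0,0.04],[0,0,0]]
  ]
}}

```text
time_s: 3.95
position: [0.5521, -0.1837, 0.0756]
tool_rot: [[0.081, 0.997, -0.002], [0.997, -0.081, 0.001], [0.001, -0.002, -1.0]]
ft_force: [-0.5, 0.5, -0.6]
grip_width: 0.0
gripper_force: 0.0
```

```bash
cat > lidm.py <<'E'
from h import *
d=snap('scene'); w=cloud(d); plan()
p=w[110:245,140:300].reshape(-1,3);c=p[:,:2]@cx;l=p[:,:2]@cy
for yy in(-.36,-.40):
  m=(abs(l-yy)<.012)&(c>.5)&(c<.65)&(p[:,2]>.08)&(p[:,2]<.14); print(yy,m.sum(),np.polyfit(c[m],p[m,2],1))
print([(v,w[v,236].round(3).tolist()) for v in range(166,180,2)])
E
python3 lidm.py
```

```text
t 4.0 at [ 0.5522 -0.1838  0.0761] az -4.6 q6 -25.4 F [ 0.2 -0.3 -0.5]
-0.36 373 [-0.00864903  0.10268123]
-0.4 397 [-0.011303   0.1041518]
[(166, [0.557, -0.171, 0.13]), (168, [0.557, -0.174, 0.12]), (170, [0.559, -0.173, 0.115]), (172, [0.558, -0.177, 0.103]), (174, [0.561, -0.175, 0.1]), (176, [0.565, -0.172, 0.097]), (178, [0.569, -0.167, 0.098])]
```

Call:
{"name": "step_arm", "arguments": {
  "targets": [
    [[0,0,0.008],[0,0,0]],
    [[0,0,0.008],[0,0,0]],
    [[0,0,0.008],[0,0,0]]
  ]
}}

```text
time_s: 4.25
position: [0.5525, -0.1841, 0.0745]
tool_rot: [[0.081, 0.997, -0.0], [0.997, -0.081, 0.0], [0.0, -0.0, -1.0]]
ft_force: [-0.5, -0.2, -0.3]
grip_width: -0.0
gripper_force: 0.0
```

```bash
python3 lidm.py
```

```text
t 4.3 at [ 0.5526 -0.1841  0.0746] az -4.6 q6 -25.4 F [ 0.5  0.8 -0.3]
-0.36 367 [0.00018884 0.09691502]
-0.4 402 [-0.00310865  0.09875505]
[(166, [0.556, -0.173, 0.127]), (168, [0.558, -0.172, 0.122]), (170, [0.559, -0.173, 0.115]), (172, [0.559, -0.176, 0.105]), (174, [0.561, -0.175, 0.099]), (176, [0.564, -0.173, 0.096]), (178, [0.57, -0.166, 0.098])]
```

Lid is shut (slope ≈0). Now I'll lift and go above the padlock.

Call:
{"name": "step_arm", "arguments": {
  "targets": [
    [[0,0,-0.14],[0,0,0]],
    [[0,0,-0.28],[0,0,0]],
    [[0,0,-0.42],[0,0,0]],
    [[0,0,-0.56],[0,0,0]],
    [[0.1,0,-0.6],[0,0,0]],
    [[0.24,0.01,-0.6],[0,0,0]],
    [[0.38,0.02,-0.6],[0,0,0]],
    [[0.52,0.03,-0.6],[0,0,0]],
    [[0.66,0.04,-0.6],[0,0,0]],
    [[0.8,0.05,-0.6],[0,0,0]]
  ],
  "jaw": 50
}}

```text
time_s: 5.13
position: [0.5864, 0.0538, 0.2549]
tool_rot: [[0.081, 0.997, 0.001], [0.997, -0.081, -0.0], [-0.0, 0.001, -1.0]]
ft_force: [1.2, -0.7, -0.5]
grip_width: 0.0499
gripper_force: 0.0
```

Run:
```python
from h import *
plan((.60,.246,.25,-5))
```

```text
t 5.13 at [0.5864 0.0538 0.2549] az -4.6 q6 -1.6 F [ 1.2 -0.7 -0.5]
(0.6, 0.246, 0.25, -5) -> [0.642, -0.006, 0.016] [0.001, 0.0, 0.008]
```

Call:
{"name": "step_arm", "arguments": {
  "targets": [
    [[0.14,0,0],[0,0,0]],
    [[0.28,0,0],[0,0,0]],
    [[0.42,0,0],[0,0,0]],
    [[0.52,0,0],[0,0,0]],
    [[0.52,0,0],[0,0,0]],
    [[0.52,0,0],[0,0,0]]
  ]
}}

```text
time_s: 5.63
position: [0.5988, 0.2087, 0.2543]
tool_rot: [[0.078, 0.997, -0.0], [0.997, -0.078, -0.0], [-0.0, -0.0, -1.0]]
ft_force: [-0.4, 0.1, -0.3]
grip_width: 0.0501
gripper_force: 0.0
```

```bash
cat > lockm.py <<'E'
from h import *
import sys
mr=lambda p: np.round(np.hstack([np.array(x).ravel() for x in cv2.minAreaRect(np.ascontiguousarray(p[:,:2],dtype=np.float32))]),4).tolist()
def lockm(n):
    d=snap(n); w=cloud(d); hsv=cv2.cvtColor(d['img'],cv2.COLOR_RGB2HSV)
    p=w.reshape(-1,3); h=hsv.reshape(-1,3)
    near=(np.linalg.norm(p[:,:2]-[.607,.246],axis=1)<.13)
    gold=near&(h[:,0]>12)&(h[:,0]<30)&(h[:,1]>110)&(p[:,2]>.040)&(p[:,2]<.052); g=p[gold]
    print(n,gold.sum(),'face z',np.median(g[:,2]).round(4),mr(g))
    bar=near&(p[:,2]>.066)&(p[:,2]<.08)&(np.linalg.norm(p[:,:2]-[.607,.246],axis=1)<.035); q=p[bar]
    if len(q)>9: print('bar',len(q),mr(q),'z',np.percentile(q[:,2],[50,90]).round(4))
    u=np.array([np.cos(np.radians(13.2)),np.sin(np.radians(13.2))]); r=(p[:,:2]-[.608,.246])@u
    s=near&(r<-.045)&(p[:,2]>.025)&(p[:,2]<.045); q=p[s]
    if len(q)>9:
        v=np.array([-u[1],u[0]]); print('shackle',len(q),'along',((q[:,:2]-[.608,.246])@u).min().round(4),'across',np.percentile((q[:,:2]-[.608,.246])@v,[.5,99.5]).round(4),'z max',np.percentile(q[:,2],95).round(4))
    return d
if __name__=='__main__':
    for n in sys.argv[1:]: d=lockm(n)
    plan()
E
python3 lockm.py scene wrist; python3 -c "
from h import *
save(load('wrist'),'wrist0.png')"
```

```text
scene 615 face z 0.0447 [0.6096, 0.2462, 0.0622, 0.076, 13.4707]
bar 118 [0.6094, 0.2455, 0.0459, 0.0106, 86.5415] z [0.0733 0.0752]
shackle 209 along -0.0939 across [-0.0281  0.0272] z max 0.0387
wrist 1728 face z 0.0464 [0.6088, 0.2476, 0.0618, 0.0759, 13.7348]
bar 323 [0.6089, 0.2469, 0.0455, 0.0097, 85.6588] z [0.0751 0.076 ]
shackle 654 along -0.0952 across [-0.0263  0.0289] z max 0.0397
t 5.73 at [0.599  0.2066 0.2545] az -4.6 q6 13.0 F [-0.8 -1.   0.3]
```

View pics/wrist0.png

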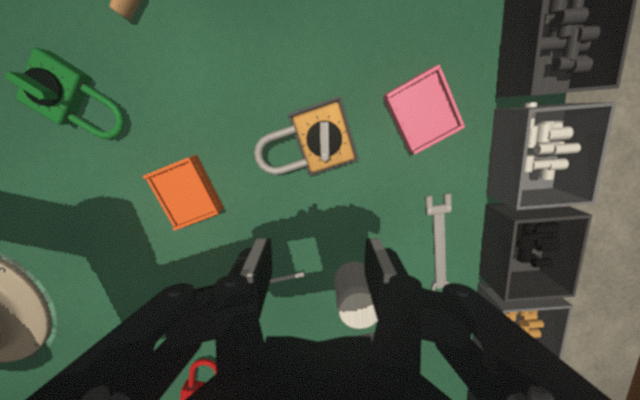

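Run:
```python
from h import *
d=load('wrist'); w=cloud(d)
for v in (238,242,248,256,264): print(v,[(u,w[v,u].round(3).tolist()) for u in (252,260,268,372,380,388)])
plan((.609,.247,.13,-4),(.609,.247,.095,-4))
```

```text
238 [(252, [0.484, 0.095, 0.001]), (260, [0.57, 0.223, 0.286]), (268, [0.574, 0.223, 0.287]), (372, [0.627, 0.218, 0.287]), (380, [0.687, 0.08, 0.002]), (388, [0.7, 0.078, 0.001])]
242 [(252, [0.483, 0.088, 0.0]), (260, [0.571, 0.223, 0.291]), (268, [0.575, 0.222, 0.29]), (372, [0.626, 0.219, 0.291]), (380, [0.63, 0.219, 0.292]), (388, [0.7, 0.071, 0.001])]
248 [(252, [0.568, 0.223, 0.298]), (260, [0.572, 0.222, 0.297]), (268, [0.574, 0.219, 0.29]), (372, [0.625, 0.219, 0.298]), (380, [0.629, 0.218, 0.297]), (388, [0.634, 0.214, 0.29])]
256 [(252, [0.57, 0.222, 0.304]), (260, [0.573, 0.222, 0.305]), (268, [0.574, 0.215, 0.291]), (372, [0.624, 0.218, 0.303]), (380, [0.628, 0.218, 0.305]), (388, [0.633, 0.213, 0.297])]
264 [(252, [0.572, 0.223, 0.313]), (260, [0.574, 0.222, 0.311]), (268, [0.574, 0.211, 0.293]), (372, [0.624, 0.214, 0.304]), (380, [0.626, 0.219, 0.312]), (388, [0.629, 0.219, 0.313])]
t 5.73 at [0.599  0.2066 0.2545] az -4.6 q6 13.0 F [-0.8 -1.   0.3]
(0.609, 0.247, 0.13, -4) -> [0.137, 0.022, 0.415] [-0.0, 0.0, -0.014]
(0.609, 0.247, 0.095, -4) -> [0.137, 0.022, 0.532] [-0.0, 0.0, -0.014]
```

Fingertips in the wrist image are about 30 mm behind the TCP at jaw 50, and the lid gave 22 mm when shut, so I'll use that offset. Now I'll go over the bar.

Call:
{"name": "step_arm", "arguments": {
  "targets": [
    [[0.08,0.02,0.1],[0,0,-0.01]],
    [[0.137,0.022,0.22],[0,0,-0.01]],
    [[0.137,0.022,0.34],[0,0,-0.01]],
    [[0.137,0.022,0.46],[0,0,-0.01]],
    [[0.137,0.022,0.55],[0,0,-0.01]],
    [[0.137,0.022,0.6],[0,0,-0.01]],
    [[0.137,0.022,0.6],[0,0,-0.01]],
    [[0.137,0.022,0.6],[0,0,-0.01]]
  ],
  "jaw": 32
}}

```text
time_s: 6.4
position: [0.6093, 0.2464, 0.0748]
tool_rot: [[0.074, 0.997, -0.0], [0.997, -0.074, -0.0], [-0.0, -0.0, -1.0]]
ft_force: [0.4, 0.3, 1.6]
grip_width: 0.0323
gripper_force: 0.0
```

```bash
python3 lockm.py scene wrist
python3 - <<'E'
from h import *
plan((.609,.247,.05,-4),(.609,.247,.037,-4))
d=load('wrist');w=cloud(d);p=w.reshape(-1,3)
o=env.observe();R=o['tool_rot'];q=(p-o['position'])@R
m=(abs(q[:,0])<.02)&(abs(q[:,1])<.04)&(q[:,2]<-.02)&(q[:,2]>-.06)
for s in(-1,1):
    k=q[m&(s*q[:,1]>.008)]; print(s,len(k),'tip z',k[:,2].max().round(4),'y',np.percentile(k[:,1],[2,50,98]).round(4),'x',np.percentile(k[:,0],[2,50,98]).round(4))
save(d,'wrist1.png')
E
```

```text
scene 465 face z 0.0447 [0.6097, 0.2459, 0.0621, 0.076, 14.2038]
bar 48 [0.6104, 0.2585, 0.0193, 0.0095, 84.551] z [0.073  0.0754]
shackle 37 along -0.0714 across [0.0179 0.0271] z max 0.0382
wrist 4301 face z 0.0466 [0.6087, 0.248, 0.062, 0.0753, 13.7192]
bar 1072 [0.6089, 0.2466, 0.0464, 0.0101, 86.7966] z [0.0752 0.076 ]
shackle 1606 along -0.0946 across [-0.0254  0.0286] z max 0.0394
t 6.5 at [0.61   0.2471 0.0765] az -4.2 q6 16.0 F [0.7 0.4 0.3]
t 6.5 at [0.61   0.2471 0.0765] az -4.2 q6 16.0 F [0.7 0.4 0.3]
(0.609, 0.247, 0.05, -4) -> [-0.001, -0.004, 0.088] [0.004, -0.001, -0.005]
(0.609, 0.247, 0.037, -4) -> [-0.001, -0.004, 0.132] [0.004, -0.001, -0.005]
-1 1108 tip z -0.0243 y [-0.0298 -0.0193 -0.0166] x [-0.0075  0.0093  0.0135]
1 1105 tip z -0.0251 y [0.0152 0.018  0.0285] x [-0.0075  0.0093  0.0134]
```

View pics/wrist1.png

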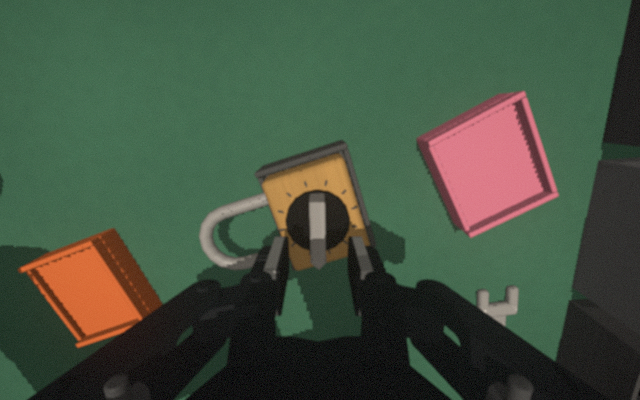

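The wrist view shows the bar at (318,230) between the fingertips (275,255) and (358,255), with its pointed end at (318,265) towards -y. Next I'll descend and pinch.

Call:
{"name": "step_arm", "arguments": {
  "targets": [
    [[0,-0.004,0.07],[0,0,0]],
    [[0,-0.004,0.13],[0,0,0]],
    [[0,-0.004,0.133],[0,0,0]]
  ]
}}

```text
time_s: 6.75
position: [0.6069, 0.2472, 0.0332]
tool_rot: [[0.073, 0.997, -0.003], [0.997, -0.073, -0.001], [-0.001, -0.003, -1.0]]
ft_force: [-0.3, -0.1, -0.5]
grip_width: 0.0322
gripper_force: 0.0
```

Call:
{"name": "step_arm", "arguments": {
  "targets": [
    [[0,0,0],[0,0,0]],
    [[0,0,0],[0,0,0]],
    [[0,0,0],[0,0,0]],
    [[0,0,0],[0,0,0]],
    [[0,0,0],[0,0,0]]
  ],
  "jaw": 0,
  "grip_force": 40
}}

```text
time_s: 7.17
position: [0.6092, 0.248, 0.0364]
tool_rot: [[0.073, 0.997, 0.004], [0.997, -0.073, 0.001], [0.001, 0.004, -1.0]]
ft_force: [3.7, -0.4, 5.1]
grip_width: 0.0087
gripper_force: 43.2
```

Call:
{"name": "step_arm", "arguments": {
  "targets": [
    [[0,0,0],[0,0,0.12]],
    [[0,0,0],[0,0,0.24]],
    [[0,0,0],[0,0,0.36]],
    [[0,0,0],[0,0,0.48]],
    [[0,0,0],[0,0,0.6]],
    [[0,0,0],[0,0,0.72]],
    [[0,0,0],[0,0,0.84]],
    [[0,0,0],[0,0,0.9]],
    [[0,0,0],[0,0,0.9]]
  ]
}}

```text
time_s: 7.92
position: [0.6098, 0.2476, 0.0365]
tool_rot: [[0.705, 0.709, 0.005], [0.709, -0.705, 0.0], [0.004, 0.004, -1.0]]
ft_force: [5.8, -1.2, 5.2]
grip_width: 0.0086
gripper_force: 43.2
```

Call:
{"name": "step_arm", "arguments": {
  "targets": [
    [[0,0,0],[0,0,0.12]],
    [[0,0,0],[0,0,0.24]],
    [[0,0,0],[0,0,0.36]],
    [[0,0,0],[0,0,0.48]],
    [[0,0,0],[0,0,0.6]],
    [[0,0,0],[0,0,0.68]],
    [[0,0,0],[0,0,0.71]],
    [[0,0,0],[0,0,0.71]],
    [[0,0,0],[0,0,0.71]]
  ]
}}

```text
time_s: 8.67
position: [0.6103, 0.2468, 0.0366]
tool_rot: [[0.973, 0.231, 0.006], [0.231, -0.973, -0.001], [0.006, 0.002, -1.0]]
ft_force: [7.4, -5.1, 5.0]
grip_width: 0.0088
gripper_force: 43.2
```

```bash
python3 lockm.py scene wrist
```

```text
scene 443 face z 0.0452 [0.617, 0.2492, 0.0457, 0.0763, 11.6495]
bar 95 [0.6139, 0.2507, 0.0278, 0.0313, 66.1295] z [0.0734 0.0763]
wrist 6071 face z 0.0469 [0.6092, 0.2484, 0.0594, 0.0759, 13.8463]
bar 2144 [0.6083, 0.2497, 0.0373, 0.0382, 61.56] z [0.0755 0.0767]
t 8.77 at [0.6103 0.2468 0.0366] az -76.6 q6 88.5 F [ 6.5 -5.8  5.9]
```

Call:
{"name": "step_arm", "arguments": {
  "targets": [
    [[0,0,0],[0,0,0]],
    [[0,0,0],[0,0,0]],
    [[0,0,0],[0,0,0]],
    [[0,0,-0.1],[0,0,0]],
    [[0,0,-0.2],[0,0,0]],
    [[0,0,-0.3],[0,0,0]],
    [[0,0,-0.3],[0,0,0]],
    [[0,0,-0.3],[0,0,0]]
  ],
  "jaw": 40
}}

```text
time_s: 9.43
position: [0.608, 0.2482, 0.1261]
tool_rot: [[0.973, 0.232, 0.002], [0.232, -0.973, 0.001], [0.003, -0.0, -1.0]]
ft_force: [0.5, -0.1, -0.7]
grip_width: 0.0395
gripper_force: 0.0
```

```bash
python3 lockm.py scene wrist; python3 -c "
from h import *
save(load('wrist'),'wrist2.png')"
```

```text
scene 620 face z 0.0447 [0.6081, 0.2471, 0.0623, 0.0758, 13.9062]
bar 107 [0.6075, 0.2468, 0.045, 0.01, 13.7402] z [0.0733 0.0751]
shackle 62 along -0.0807 across [-0.0274 -0.0149] z max 0.0386
wrist 3390 face z 0.0466 [0.6086, 0.2484, 0.0609, 0.0759, 13.6724]
bar 712 [0.6068, 0.2482, 0.0463, 0.01, 13.1483] z [0.0751 0.076 ]
shackle 1075 along -0.0954 across [-0.0257  0.0294] z max 0.0394
t 9.53 at [0.6069 0.2478 0.1235] az -76.6 q6 88.5 F [ 0.6 -0.2  0. ]
```

View pics/wrist2.png

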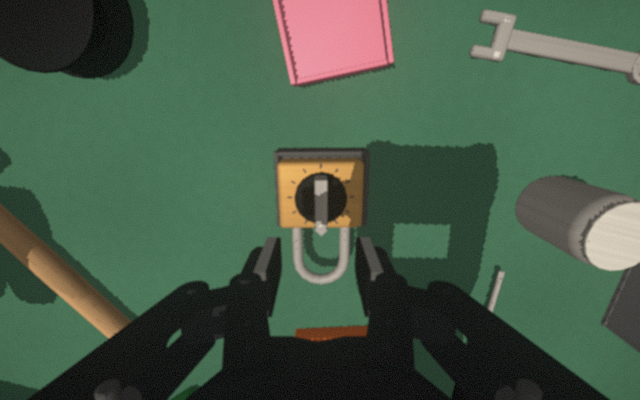

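Dial now points to the shackle (bar 13.1–13.7° against lock yaw 13.7°). Next I'll go over the shackle legs.

Run:
```python
from h import *
plan((.5443,.2324,.10,-76.4),(.5443,.2324,.05,-76.4))
```

```text
t 9.53 at [0.6069 0.2478 0.1235] az -76.6 q6 88.5 F [ 0.6 -0.2  0. ]
(0.5443, 0.2324, 0.1, -76.4) -> [-0.215, 0.002, 0.079] [-0.0, 0.003, -0.005]
(0.5443, 0.2324, 0.05, -76.4) -> [-0.214, 0.002, 0.245] [-0.0, 0.003, -0.005]
```

Call:
{"name": "step_arm", "arguments": {
  "targets": [
    [[-0.11,0,0.02],[0,0,0]],
    [[-0.215,0.002,0.05],[0,0,0]],
    [[-0.215,0.002,0.15],[0,0,0]],
    [[-0.215,0.002,0.24],[0,0,0]],
    [[-0.215,0.002,0.24],[0,0,0]],
    [[-0.215,0.002,0.24],[0,0,0]]
  ],
  "jaw": 76
}}

```text
time_s: 10.03
position: [0.5442, 0.2321, 0.0512]
tool_rot: [[0.973, 0.231, -0.004], [0.231, -0.973, -0.001], [-0.004, -0.0, -1.0]]
ft_force: [0.6, -0.2, 0.6]
grip_width: 0.0765
gripper_force: 0.0
```

```bash
cat > tips.py <<'E'
from h import *
d=snap('wrist');p=cloud(d).reshape(-1,3)
o=env.observe();R=o['tool_rot'];q=(p-o['position'])@R; j=o['grip_width']/2
m=(abs(q[:,0])<.02)&(q[:,2]<-.015)&(q[:,2]>-.055)&(abs(q[:,1])>j-.004)&(abs(q[:,1])<j+.016)
for s in(-1,1):
    k=q[m&(s*q[:,1]>0)]
    if len(k): print(s,len(k),'tip z',k[:,2].max().round(4),'inner y',np.percentile(abs(k[:,1]),[1,50]).round(4),'x',np.percentile(k[:,0],[2,50,98]).round(4))
w=p; sh=(w[:,2]>.028)&(w[:,2]<.043)&(np.linalg.norm(w[:,:2]-[.5443,.2324],axis=1)<.045)
k=q[sh]; print('shackle in tool',np.percentile(k[:,0],[1,99]).round(4),np.percentile(k[:,1],[1,99]).round(4))
plan()
E
python3 tips.py
```

```text
-1 985 tip z -0.0324 inner y [0.04   0.0405] x [-0.0106  0.0062  0.0109]
1 993 tip z -0.0326 inner y [0.0354 0.0359] x [-0.0106  0.0062  0.0109]
shackle in tool [-0.0291  0.032 ] [-0.0279  0.0267]
t 10.08 at [0.5453 0.2324 0.0527] az -76.6 q6 88.3 F [ 0.3 -0.1  0. ]
```

Call:
{"name": "step_arm", "arguments": {
  "targets": [
    [[0.0,0,0.08],[0,0,0]],
    [[0.0,0,0.14],[0,0,0]],
    [[0.0,0,0.17],[0,0,0]],
    [[0.0,0,0.2],[0,0,0]],
    [[0.0,0,0.2],[0,0,0]]
  ]
}}

```text
time_s: 10.5
position: [0.545, 0.2323, -0.008]
tool_rot: [[0.973, 0.231, -0.001], [0.231, -0.973, -0.0], [-0.001, -0.0, -1.0]]
ft_force: [-0.6, 0.0, 0.4]
grip_width: 0.076
gripper_force: 0.0
```

Call:
{"name": "step_arm", "arguments": {
  "targets": [
    [[0,0,0],[0,0,0]],
    [[0,0,0],[0,0,0]],
    [[0,0,0],[0,0,0]],
    [[0,0,0],[0,0,0]],
    [[0,0,0],[0,0,0]]
  ],
  "jaw": 40,
  "grip_force": 40
}}

```text
time_s: 10.92
position: [0.5459, 0.2315, -0.0059]
tool_rot: [[0.973, 0.231, 0.002], [0.231, -0.973, -0.001], [0.002, 0.002, -1.0]]
ft_force: [-0.5, -6.5, 2.9]
grip_width: 0.0543
gripper_force: 41.4
```

Call:
{"name": "step_arm", "arguments": {
  "targets": [
    [[-0.015,0,0],[0,0,0]],
    [[-0.03,0,0],[0,0,0]],
    [[-0.045,0,0],[0,0,0]],
    [[-0.06,0,0],[0,0,0]],
    [[-0.07,0,0],[0,0,0]],
    [[-0.075,0,0],[0,0,0]],
    [[-0.08,0,0],[0,0,0]],
    [[-0.08,0,0],[0,0,0]],
    [[-0.08,0,0],[0,0,0]]
  ]
}}

```text
time_s: 11.67
position: [0.5245, 0.2265, -0.0058]
tool_rot: [[0.973, 0.231, 0.007], [0.231, -0.973, 0.0], [0.007, 0.001, -1.0]]
ft_force: [7.2, -3.5, -1.1]
grip_width: 0.0545
gripper_force: 42.4
```

Call:
{"name": "step_arm", "arguments": {
  "targets": [
    [[-0.006,0,0],[0,0,0]],
    [[-0.012,0,0],[0,0,0]],
    [[-0.012,0,0],[0,0,0]],
    [[-0.012,0,0],[0,0,0]]
  ]
}}

```text
time_s: 12.0
position: [0.5247, 0.2264, -0.0052]
tool_rot: [[0.973, 0.231, 0.015], [0.231, -0.973, 0.002], [0.015, 0.001, -1.0]]
ft_force: [19.2, 1.2, -5.1]
grip_width: 0.0542
gripper_force: 43.9
```

```bash
python3 lockm.py wrist scene
```

```text
wrist 15783 face z 0.0468 [0.5763, 0.2405, 0.1165, 0.0765, 13.493]
bar 5038 [0.6036, 0.2472, 0.0406, 0.0103, 12.4946] z [0.0754 0.0762]
shackle 7227 along -0.1171 across [-0.0371  0.0416] z max 0.0412
scene 612 face z 0.0448 [0.6084, 0.2472, 0.0615, 0.0758, 13.1914]
bar 105 [0.6076, 0.2469, 0.0446, 0.0101, 13.0952] z [0.0732 0.0749]
shackle 227 along -0.1059 across [-0.0379  0.0406] z max 0.0414
t 12.1 at [ 0.5247  0.2264 -0.0052] az -76.6 q6 88.2 F [19.6  1.8 -6.1]
```

Stop reached (19 N, no more travel). Now release and lift.

Call:
{"name": "step_arm", "arguments": {
  "targets": [
    [[0.012,0,0],[0,0,0]],
    [[0.012,0,0],[0,0,0]],
    [[0.012,0,0],[0,0,0]],
    [[0.012,0,-0.08],[0,0,0]],
    [[0.012,0,-0.2],[0,0,0]],
    [[0.012,0,-0.32],[0,0,0]],
    [[0.012,0,-0.38],[0,0,0]],
    [[0.012,0,-0.38],[0,0,0]]
  ],
  "jaw": 85
}}

```text
time_s: 12.77
position: [0.5231, 0.2273, 0.1111]
tool_rot: [[0.973, 0.232, 0.007], [0.232, -0.973, 0.002], [0.007, 0.0, -1.0]]
ft_force: [-0.0, 0.0, 0.3]
grip_width: 0.085
gripper_force: 0.0
```

```bash
python3 lockm.py wrist scene
python3 - <<'E'
from h import *
plan((.608,.2475,.11,-76.4))
E
```

```text
wrist 4878 face z 0.0467 [0.6073, 0.248, 0.0602, 0.0758, 13.4554]
bar 1037 [0.6064, 0.2479, 0.0455, 0.0096, 13.3733] z [0.0753 0.0761]
shackle 2019 along -0.1173 across [-0.0255  0.0298] z max 0.0395
scene 618 face z 0.0447 [0.6084, 0.247, 0.0617, 0.0762, 13.4347]
bar 102 [0.6072, 0.2469, 0.0457, 0.01, 13.1119] z [0.0735 0.075 ]
shackle 281 along -0.1177 across [-0.0267  0.0288] z max 0.0385
t 12.87 at [0.5212 0.2268 0.1067] az -76.6 q6 88.2 F [-0.5 -1.3 -0.7]
t 12.87 at [0.5212 0.2268 0.1067] az -76.6 q6 88.2 F [-0.5 -1.3 -0.7]
(0.608, 0.2475, 0.11, -76.4) -> [0.297, -0.0, -0.011] [-0.0, -0.0, -0.005]
```

Call:
{"name": "step_arm", "arguments": {
  "targets": [
    [[0.14,0,0],[0,0,0]],
    [[0.28,0.003,0],[0,0,0]],
    [[0.297,0.003,0.06],[0,0,0]],
    [[0.297,0.003,0.1],[0,0,0]],
    [[0.297,0.003,0.1],[0,0,0]],
    [[0.297,0.003,0.1],[0,0,0]]
  ],
  "jaw": 85.4
}}

```text
time_s: 13.37
position: [0.6075, 0.2463, 0.0747]
tool_rot: [[0.973, 0.231, -0.004], [0.231, -0.973, -0.001], [-0.004, -0.0, -1.0]]
ft_force: [-0.4, 0.1, 0.5]
grip_width: 0.0856
gripper_force: 0.0
```

```bash
python3 tips.py
python3 - <<'E'
from h import *
d=load('wrist');p=cloud(d).reshape(-1,3);h=cv2.cvtColor(d['img'],cv2.COLOR_RGB2HSV).reshape(-1,3)
o=env.observe();q=(p-o['position'])@o['tool_rot']
g=(h[:,0]>12)&(h[:,0]<30)&(h[:,1]>110)&(p[:,2]>.040)&(p[:,2]<.052)&(abs(q[:,0])<.05)&(abs(q[:,1])<.05)
print('face in tool x',np.percentile(q[g,0],[.5,99.5]).round(4),'y',np.percentile(q[g,1],[.5,99.5]).round(4))
# nearest gripper body parts above the bar
k=(abs(q[:,0])<.045)&(abs(q[:,1])<.03)&(q[:,2]<-.04)
print('palm z nearest',k.sum(),np.sort(q[k,2])[-5:] if k.sum() else '')
E
```

```text
-1 876 tip z -0.0358 inner y [0.0446 0.0452] x [-0.0102  0.0064  0.0113]
1 881 tip z -0.036 inner y [0.0401 0.0406] x [-0.0102  0.0065  0.0114]
shackle in tool [-0.1093 -0.034 ] [-0.0294  0.0254]
t 13.42 at [0.608  0.2465 0.076 ] az -76.6 q6 88.4 F [0.5 0.2 0.5]
face in tool x [-0.0286  0.0314] y [-0.0387  0.0356]
palm z nearest 15462 [-0.09488962 -0.09487904 -0.09459714 -0.09444633 -0.09440846]
```

Palm is 94 mm behind the TCP, so it clears the bar, and the lock is centred between the fingers within 1 mm. Descending to grip the body.

Call:
{"name": "step_arm", "arguments": {
  "targets": [
    [[0,0.002,0.08],[0,0,0]],
    [[0,0.002,0.13],[0,0,0]],
    [[0,0.002,0.17],[0,0,0]],
    [[0,0.002,0.21],[0,0,0]],
    [[0,0.002,0.24],[0,0,0]],
    [[0,0.002,0.253],[0,0,0]],
    [[0,0.002,0.253],[0,0,0]]
  ]
}}

```text
time_s: 14.0
position: [0.6085, 0.2459, 0.0001]
tool_rot: [[0.973, 0.231, -0.001], [0.231, -0.973, -0.0], [-0.001, -0.0, -1.0]]
ft_force: [-0.3, -0.2, -0.6]
grip_width: 0.0855
gripper_force: 0.0
```

Call:
{"name": "step_arm", "arguments": {
  "targets": [
    [[0,0,0],[0,0,0]],
    [[0,0,0],[0,0,0]],
    [[0,0,0],[0,0,0]],
    [[0,0,0],[0,0,0]]
  ],
  "jaw": 60,
  "grip_force": 70
}}

```text
time_s: 14.33
position: [0.6095, 0.2462, 0.002]
tool_rot: [[0.973, 0.231, 0.002], [0.231, -0.973, 0.001], [0.002, -0.0, -1.0]]
ft_force: [-0.6, 0.9, 6.1]
grip_width: 0.0737
gripper_force: 83.7
```

Call:
{"name": "step_arm", "arguments": {
  "targets": [
    [[0,0,-0.02],[0,0,0]],
    [[0,0,-0.05],[0,0,0]],
    [[0,0,-0.1],[0,0,0]],
    [[0,0,-0.2],[0,0,0]],
    [[0,0,-0.3],[0,0,0]],
    [[0,0,-0.4],[0,0,0]],
    [[0,0,-0.5],[0,0,0]],
    [[0,0,-0.6],[0,0,0]],
    [[0,0,-0.6],[0,0,0]]
  ]
}}

```text
time_s: 15.08
position: [0.6105, 0.2463, 0.188]
tool_rot: [[0.973, 0.231, 0.01], [0.231, -0.973, 0.002], [0.011, 0.0, -1.0]]
ft_force: [1.1, 0.1, -2.0]
grip_width: 0.0739
gripper_force: 83.7
```

Run:
```python
from h import *
d=snap('wrist'); save(d,'wrist3.png'); o=env.observe(); plan(); print(o['grip_width'],o['gripper_force'])
p=cloud(d).reshape(-1,3);h=cv2.cvtColor(d['img'],cv2.COLOR_RGB2HSV).reshape(-1,3);q=(p-o['position'])@o['tool_rot']
g=(h[:,0]>12)&(h[:,0]<30)&(h[:,1]>110)&(abs(q[:,0])<.05)&(abs(q[:,1])<.05)
print('face tool',np.median(q[g],0))
s=(q[:,0]<-.04)&(q[:,0]>-.13)&(abs(q[:,1])<.04)&(q[:,2]>-.05)&(q[:,2]<0); print('shackle tool',s.sum(),q[s].min(0).round(4),q[s].max(0).round(4))
```

```text
t 15.13 at [0.6096 0.2461 0.1843] az -76.6 q6 88.3 F [ 0.7 -0.2 -3.7]
0.07366706185979743 83.61276268959045
face tool [ 0.01650739 -0.0043399  -0.04823412]
shackle tool 318 [-0.049  -0.0303 -0.0409] [-0.04    0.0253 -0.0328]
```

View pics/wrist3.png

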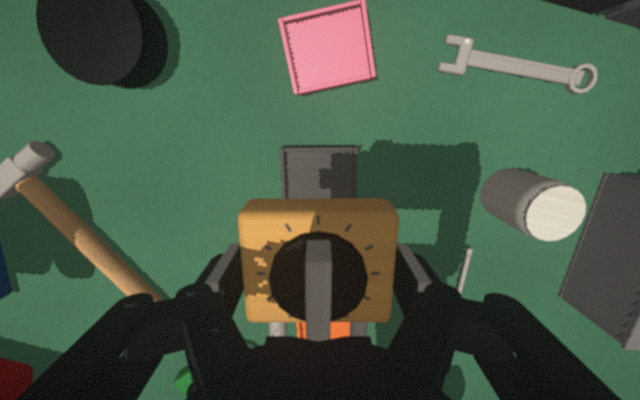

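Lock is held level and clear of the cradle, with the dial bar at (318,290) along the shackle direction. Now I'll transfer over the staple.

Run:
```python
from h import *
plan((.605,.01,.235,-76.6))
# refine staple from the start scene image and now
for n in('scene','top'):
    d=snap(n); p=cloud(d).reshape(-1,3); c=p[:,:2]@cx; l=p[:,:2]@cy
    m=(p[:,2]>.106)&(p[:,2]<.13)&(abs(c-.473)<.03)&(abs(l+.322)<.04); print(n,m.sum(),np.median(p[m],0).round(4) if m.sum() else '')
print(case(.473,-.322))
```

```text
t 15.13 at [0.6096 0.2461 0.1843] az -76.6 q6 88.3 F [ 0.7 -0.2 -3.7]
(0.605, 0.01, 0.235, -76.6) -> [-0.196, 0.762, -0.17] [0.0, -0.007, -0.0]
scene 18 [ 0.5174 -0.2462  0.1125]
top 17 [ 0.5136 -0.243   0.1105]
[ 0.51496455 -0.24944842]
```

Call:
{"name": "step_arm", "arguments": {
  "targets": [
    [[-0.02,0.08,-0.05],[0,0,0]],
    [[-0.04,0.17,-0.1],[0,0,0]],
    [[-0.07,0.27,-0.15],[0,0,0]],
    [[-0.1,0.37,-0.17],[0,0,0]],
    [[-0.12,0.47,-0.17],[0,0,0]],
    [[-0.15,0.57,-0.17],[0,0,0]],
    [[-0.17,0.67,-0.17],[0,0,0]],
    [[-0.19,0.75,-0.17],[0,0,0]],
    [[-0.196,0.76,-0.17],[0,0,0]]
  ]
}}

```text
time_s: 15.98
position: [0.6037, 0.0065, 0.2294]
tool_rot: [[0.974, 0.227, -0.005], [0.227, -0.974, -0.001], [-0.005, -0.001, -1.0]]
ft_force: [0.6, -0.1, -3.7]
grip_width: 0.0739
gripper_force: 83.8
```

Run:
```python
from h import *
plan((.5155+.0856*.973,-.247+.0856*.231,.237,-76.6)); o=env.observe();print(o['grip_width'],o['gripper_force'])
```

```text
t 15.98 at [0.6037 0.0065 0.2294] az -76.9 q6 66.3 F [ 0.6 -0.1 -3.7]
(0.5987887999999999, -0.2272264, 0.237, -76.6) -> [-0.193, 0.755, -0.025] [-0.001, 0.006, -0.006]
0.07388483958586416 83.79663348197937
```

Call:
{"name": "step_arm", "arguments": {
  "targets": [
    [[-0.02,0.08,-0.02],[0,0,0]],
    [[-0.04,0.17,-0.025],[0,0,0]],
    [[-0.07,0.27,-0.025],[0,0,0]],
    [[-0.1,0.37,-0.025],[0,0,0]],
    [[-0.12,0.47,-0.025],[0,0,0]],
    [[-0.15,0.57,-0.025],[0,0,0]],
    [[-0.17,0.67,-0.025],[0,0,0]],
    [[-0.19,0.74,-0.025],[0,0,0]],
    [[-0.193,0.755,-0.025],[0,0,0]],
    [[-0.193,0.755,-0.025],[0,0,0]]
  ]
}}

```text
time_s: 16.82
position: [0.5999, -0.2242, 0.237]
tool_rot: [[0.973, 0.229, -0.003], [0.229, -0.973, 0.002], [-0.003, -0.003, -1.0]]
ft_force: [0.3, 0.6, -4.4]
grip_width: 0.0738
gripper_force: 83.8
```

Call:
{"name": "step_arm", "arguments": {
  "targets": [
    [[0,0,0],[0,0,0]],
    [[0,0,0],[0,0,0]],
    [[0,0,0],[0,0,0]],
    [[0,0,0],[0,0,0]],
    [[0,0,0],[0,0,0]],
    [[0,0,0],[0,0,0]]
  ]
}}

```text
time_s: 17.32
position: [0.6005, -0.2228, 0.2393]
tool_rot: [[0.973, 0.232, 0.0], [0.232, -0.973, -0.0], [0.0, 0.0, -1.0]]
ft_force: [0.2, 0.3, -3.8]
grip_width: 0.0741
gripper_force: 83.8
```

Run:
```python
from h import *
plan(); o=env.observe();print(o['grip_width'],o['gripper_force'],o['qvel'].round(2))
d=snap('scene'); save(d,'end.png',(130,40,380,240),3)
w=cloud(d);p=w.reshape(-1,3); q=(p-o['position'])@o['tool_rot']
s=(q[:,0]<-.045)&(q[:,0]>-.14)&(abs(q[:,1])<.04)&(q[:,2]>-.05)&(q[:,2]<-.01); print('shackle',s.sum(),q[s].min(0).round(4) if s.sum() else '')
c=p[:,:2]@cx;l=p[:,:2]@cy
m=(c>.5)&(c<.66)&(l<-.21)&(l>-.43)&(p[:,2]>.08)&(p[:,2]<.14); print('lid',np.polyfit(c[m],p[m,2],1))
print('shackle_mid est',o['position']+o['tool_rot']@[-.0856,0,-.031])
```

```text
t 17.32 at [ 0.6005 -0.2228  0.2393] az -76.6 q6 45.7 F [ 0.2  0.3 -3.8]
0.07406549949119264 83.83760333061218 [-0.24  0.2  -0.06  0.02 -0.05 -0.02]
shackle 180 [-0.1174 -0.0303 -0.0371]
lid [-0.00912997  0.1023917 ]
shackle_mid est [ 0.51725821 -0.24267868  0.27032016]
```

View pics/end.png

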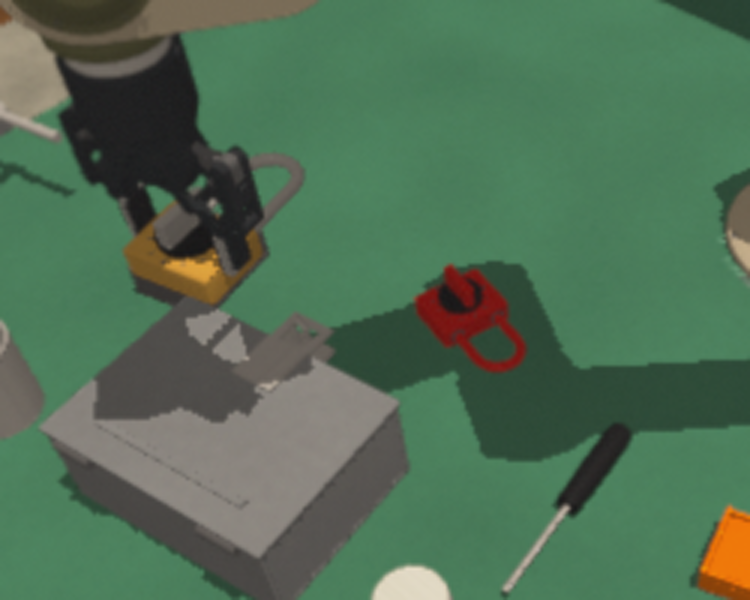

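The final view shows the lock held at (195,255) with its shackle bow at (285,180) pulled out over the hasp. The lid is shut, and the tin and screwdriver look untouched. Handing in.

Run:
```python
from h import *
print(close_job())
```

```text
the job is handed in; nothing more can be done
None
```

The job is handed in at about 17 s of the 67 s allowed, without a verdict shown: lid shut, dial on its open notch, shackle out at its stop, and the lock held clear of everything with its shackle about 15 cm above the staple, all as measured from the images.

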